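Set a wafer probe's working gap with its depth screw

ROBOT

A 7-joint arm with a two-finger parallel gripper is mounted at the origin on the work surface. World frame = base frame: x ahead of the robot, y to its left, z up, the work surface at z = 0. Lengths are in m, angles in degrees, forces in N, time in s.
With the tool pointing down it reaches from about 0.4 to 0.9 m from the base axis. Payload 5.6 kg.
Tool frame: the origin (TCP) lies midway between the tips of the shut fingers; the grasp point (between the pads) lies 19 mm behind it (manip.grip_depth is the distance from the TCP to the grasp point, in m); z points along the fingers, x is the direction in which the jaws open and shut, and the axes are right-handed (so a half turn about z gives the same grasp; the last joint's range is limited). The gripper opens to 92 mm and grips with 3 to 60 N. Pads are 20 mm wide; open, the fingers measure 128 mm over their backs; the gripper's body (75 mm by 189 mm) begins 69 mm behind the grasp point.
Start: joints at [-76.604, 26.786, -0.665, 91.828, 0.344, 61.387, -3.226], TCP at [0.178, 0.625, 0.215] pointing down, gripper open.
Joint ranges: [-144.91, 144.91], [-17.63, 115.5], [-89.93, 88.59], [15.96, 139.68], [-74.01, 254.01], [8.47, 105.57], [-167.45, 167.45]. Speed limits (degrees/s): [147.25, 147.25, 180, 180, 180, 180, 180].

INTERFACE

Orientations are given as [roll, pitch, yaw] about the fixed x, y, z axes, in that order (R = Rz(yaw) Ry(pitch) Rx(roll)).
In Python, from bench import manip, cams gives the robot as it stands.
- The arm moves only by the tool move_arm, never from a script. Its argument "targets" is a list of rows, each a list of 7 numbers: the turn, a rotation vector about the world's x, y, z in rad, then the shift along the world's x, y, z in mm, then the opening, from -1 (shut) to 1 (fully open). A call has 1 to 20 rows; each row is the pose to reach, as a shift and turn from the pose commanded when the call began; what a row does not reach only later rows make up. A row lasts 1/8 s, in which the tool goes at most 62.5 mm and 10.7 degrees, less where a joint would pass 70% of its speed; a pose out of reach is approached as far as the arm can. A call with a gripper value outside its range is refused whole. The fingers move at their own pace and stop on an object; the grip force is fixed at half the most. Time passes only in rows, so rows that repeat a pose let the fingers close. It gives the time, the measured TCP pose, the force and the opening at its end, in the units of the state.
- manip.state(): the state, without advancing time (a new reading comes with each control period).
- cams.camera(name): name is "scene" or "top"; returns (picture, depth): 384x512x3 uint8, red, green, blue; 384x512 float32, m along the optical axis (not along the pixel's ray), 0 where there is no reading.
- cams.camera_params(name): a dict with "camera_matrix" (3x3 intrinsics, pixels), "D" ([k1, k2, p1, p2, k3] as OpenCV has them; the pictures are not rectified), "R" (3x3) and "t" (3): a world point X has camera coordinates R X + t. Camera axes: x right, y down, z forward; pixel columns grow to the right and rows downward; lengths in m; the calibration is good to about 2 mm. A picture is of the moment at which its call begins. camera_params takes no time and is no camera call.
- manip.finish_job(): hands the job in, once; it reports no verdict.
The state is a dict: "t": time; "joint_pos": joint angles; "qd": joint speeds; "joint_torque": joint torques, N m; "tcp_pos": TCP position; "ee_rot": TCP orientation; "contact_force": force on the tool from outside, world axes, zero at the start; "wrist_torque": the same for the moment, N m; "finger_gap": opening from 0.0 (shut) to 1.0 (fully open).
Only numpy, scipy, OpenCV 4.12 (cv2) and the standard library are available. Lean on these libraries where they do the work, as an engineer would, in place of code of your own. Each camera call takes 0.05 s, during which the arm holds its last target.

TASK

On the white wafer probe station, turn the T-handled depth screw clockwise (seen from above) until it bottoms and is just snug - feel for it, do not force it - then back it off a quarter turn and let go. Leave the wafer and the other things on the bench where they are.

Things in the scene. Friction and masses are not known exactly. Their poses are not given: they have to be found in the camera images.
- station: probe station, fixed to the bench: white plate 200 x 300 x 12 mm (top at 40 mm) on four posts; from an aluminium column near its far (+x) edge a 44 mm wide grey arm (top at 150 mm) reaches over the plate's centre to the upright depth screw. Origin: on the bench under the plate's centre, which is also the screw's axis; z up
- handle (a point): middle of the depth screw's steel T-handle: an upright flat bar 64 mm long (this point's x axis), 12 mm thick (y), 30 mm tall (z, up), centred on the screw's axis, its middle 193 mm above the bench. Under the bar is a 16 mm neck, 18 mm of it free. The handle turns about z, does not rise and stays where it is left; clockwise from above (yaw falling) lowers the probe
- collar (a point): top of the fixed 34 mm collar that the screw enters, on the screw's axis, 160 mm above the bench. The screw starts 1.2 to 2.2 rad of clockwise turn short of bottoming. Where the handle points when it bottoms differs every time and must be felt: free turning takes 0.05 N m; at the bottom the torque climbs by 4 N m per rad of further turn. 0.2 to 0.8 N m there is snug; more strains the thread
- lift (a joint): height of the probe's foot over its stop, in m: 0 when the screw has bottomed, growing as it is unscrewed, 0.5 mm a full turn (0.125 mm a quarter turn); up to 0.18 mm at the start. The reading's noise is larger than these values
- squeeze (a joint): how far the stop yields under the screw's torque, in m (0 unloaded, negative when loaded, 0.02 mm per N m); far below the reading noise
- wafer: dark wafer in a round black carrier, 76 mm across, 6 mm thick, loose on the station's plate to one side of the probe; origin under its centre
- spare_probe: steel probe, 24 mm thick, 105 mm long, lying in a small cradle on the bench; origin under its centre, x along it
- tweezers: flat steel tweezers, 140 mm long, 5 mm thick, on the bench; x along them
- vial: capped bottle 36 mm across, 70 mm tall, standing on the bench; origin under its centre
- wafer_case: round flat wafer case, 112 mm across, 20 mm tall, on the bench; origin under its centre

How it is judged:
By the outcome, as a careful person would: the job done as asked, in the order asked, and still so for the second after the job is handed in, with the robot touching nothing.
It also fails if it takes over 72 s, if anything falls off the work surface, if the arm or the gripper's body presses on something with over 40 N, if the wrist force passes 120 N, or if a joint passes its speed limit or range.

## Working session

There is one attempt and no reset: what is moved stays moved. The work goes in short steps, Python scripts to look and compute and a tool call to move; the robot and the scene stay as the last step left them, time stands still between calls to the robot, and variables do not carry over. Pictures are saved under pics/ and viewed, and the job is handed in when it is done.

Besides the shell and the picture viewer there is one more tool, called after ">>>" as name(argument=value, ...), one argument or row to a line, values as JSON. move_arm: Moves the arm, as the interface text tells. Its arguments: {"type":"object","properties":{"targets":{"type":"array","items":{"type":"array","items":{"type":"number"}}}},"required":["targets"]}

```bash
mkdir -p pics
cat > h.py <<'E'
import numpy as np,cv2
from bench import manip,cams
def save(n,tag):
    im,d=cams.camera(n); cv2.imwrite(f'pics/{tag}.png',im[:,:,::-1]); np.save(f'pics/{tag}.npy',d); np.save(f'pics/{tag}_im.npy',im)
    return im,d
def pts(n,d):
    p=cams.camera_params(n);K=np.array(p['camera_matrix']);D=np.array(p['D']);R=np.array(p['R']);t=np.array(p['t'])
    v,u=np.mgrid[:d.shape[0],:d.shape[1]]
    uv=cv2.undistortPoints(np.stack([u,v],-1).reshape(-1,1,2).astype(float),K,D).reshape(*d.shape,2)
    c=np.concatenate([uv*d[...,None],d[...,None]],-1)
    return (c-t)@R
E
python3 - <<'E'
from h import *
s=manip.state()
for k,v in s.items(): print(k,np.round(v,3))
for n in('scene','top'):
    save(n,n+'0'); p=cams.camera_params(n); print(n,-np.array(p['R']).T@np.array(p['t']))
E
```

```text
t 0.0
joint_pos [-76.604  26.835  -0.665  91.881   0.344  61.387  -3.223]
qd [ 0.004 -0.045 -0.06   0.011  0.007 -0.019 -0.007]
joint_torque [-1.0000e-03 -5.2057e+01 -1.3000e-02 -2.4376e+01 -5.7000e-02  1.7000e-02
  0.0000e+00]
tcp_pos [0.178 0.625 0.214]
ee_rot [1.79993e+02 1.01000e-01 7.41400e+01]
contact_force [-0.596  0.094  0.56 ]
wrist_torque [-0.002  0.02   0.04 ]
finger_gap 1.005
scene [0.93081739 0.81414961 0.77465335]
top [ 0.29244129 -0.03100626  1.14141892]
```

View pics/scene0.png

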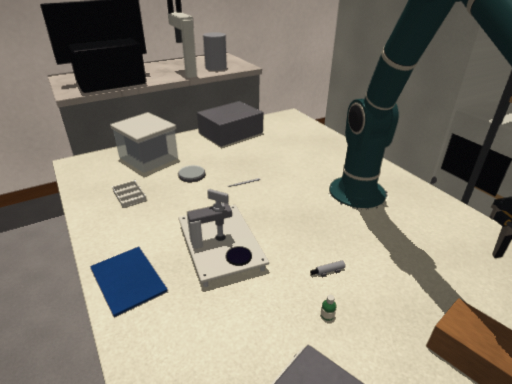

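View pics/top0.png

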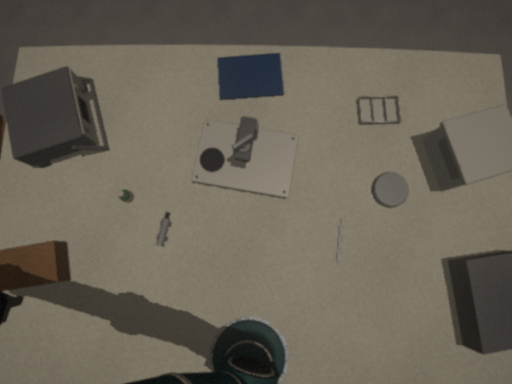

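The scene view shows the station, with the T-handle near px (218,198). In the top view the handle is near (242,144) and the wafer at (212,160). Next I'll measure the handle from depth.

Run:
```python
from h import *
for n,(u0,u1,v0,v1) in dict(top=(190,300,105,200),scene=(170,280,170,290)).items():
    d=np.load(f'pics/{n}0.npy');P=pts(n,d);im=np.load(f'pics/{n}0_im.npy')
    m=np.zeros(d.shape,bool);m[v0:v1,u0:u1]=1;m&=d>0
    for lab,a,b in(('bar top',.2,.216),('bar all',.178,.216),('arm',.14,.158),('plate',.034,.044)):
        q=P[m&(P[...,2]>a)&(P[...,2]<b)]
        if len(q)<5: print(n,lab,len(q));continue
        r=cv2.minAreaRect((q[:,:2]*1000).astype(np.float32))
        ev=np.linalg.eigh(np.cov(q[:,:2].T))[1][:,-1]
        print(n,lab,len(q),'mean',q.mean(0).round(4),'rect',np.round(r[0],1),np.round(r[1],1),round(r[2],1),'pca',np.degrees(np.arctan2(ev[1],ev[0])).round(1))
    crop=cv2.resize(im[v0:v1,u0:u1,::-1],None,fx=5,fy=5,interpolation=cv2.INTER_CUBIC); cv2.imwrite(f'pics/{n}_crop.png',crop)
```

```text
top bar top 117 mean [0.5903 0.0261 0.2072] rect [591.5  25.8] [12.9 63.6] 35.7 pca 126.7
top bar all 169 mean [0.5893 0.0251 0.2021] rect [591.2  25.6] [14.  63.7] 38.1 pca 125.8
top arm 479 mean [0.62   0.0205 0.1499] rect [616.6  20.7] [ 45.6 121.7] 81.0 pca 172.1
top plate 4829 mean [0.5823 0.0168 0.0401] rect [590.1  25.7] [300.7 198.4] 81.3 pca 79.9
scene bar top 88 mean [0.5943 0.0299 0.2057] rect [592.9  27.1] [16.2 63.2] 35.9 pca 125.4
scene bar all 217 mean [0.5952 0.0307 0.1962] rect [592.9  27. ] [16.2 63.4] 35.9 pca 126.6
scene arm 442 mean [0.628  0.029  0.1486] rect [621.2  24.3] [ 47.5 125.1] 81.1 pca 167.7
scene plate 3079 mean [0.6021 0.0655 0.0396] rect [593.9  27.4] [303.8 200.4] 81.3 pca 67.9
```

View pics/top_crop.png

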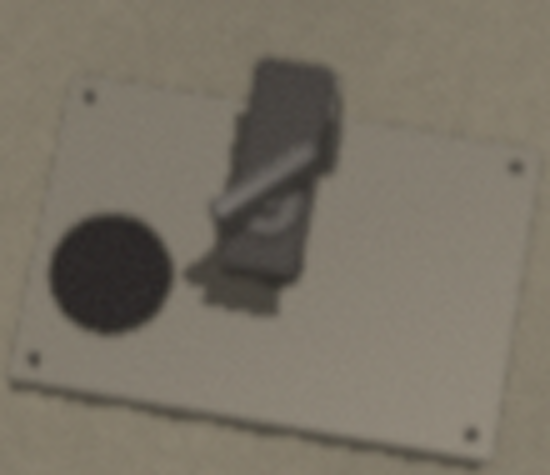

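View pics/scene_crop.png

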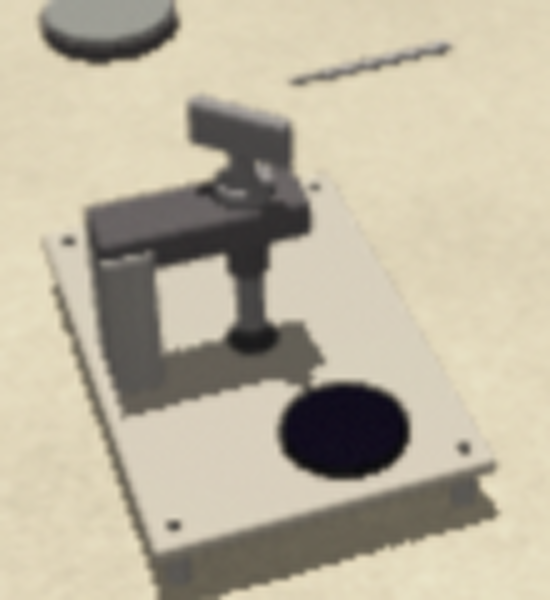

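>>> move_arm(
  targets=[
    [0,0,0,0,0,45,1],
    [0,0,0,0,0,90,1],
    [0,0,-0.06,35,-50,90,1],
    [0,0,-0.12,70,-100,90,1],
    [0,0,-0.18,104,-150,90,1],
    [0,0,-0.24,138,-200,90,1],
    [0,0,-0.3,173,-250,90,1],
    [0,0,-0.36,207,-300,90,1],
    [0,0,-0.42,242,-350,90,1],
    [0,0,-0.48,276,-400,90,1],
    [0,0,-0.54,311,-450,90,1],
    [0,0,-0.6,346,-500,90,1],
    [0,0,-0.665,380,-550,90,1],
    [0,0,-0.665,414,-599,90,1],
    [0,0,-0.665,414,-599,90,1],
    [0,0,-0.665,414,-599,90,1],
    [0,0,-0.665,414,-599,90,1],
  ],
)

```text
t: 2.22
tcp_pos: [0.591, 0.0281, 0.3044]
ee_rot: [-179.9, -0.0, 36.2]
contact_force: [-0.2, 0.6, 0.8]
finger_gap: 1.0
```

Run:
```python
from h import *
s=manip.state()
for k,v in s.items(): print(k,np.round(v,3))
save('scene','s1')
```

```text
t 2.225
joint_pos [-28.607  17.378  28.704  95.858  -8.888  69.058  38.38 ]
qd [-0.274 -0.228  0.221 -0.137  0.142 -0.084  0.22 ]
joint_torque [ 5.3000e-01 -4.0241e+01  4.3310e+00 -2.5586e+01 -1.3000e-02  5.5000e-02
 -4.0000e-03]
tcp_pos [0.591 0.028 0.304]
ee_rot [-1.7994e+02 -1.0000e-03  3.6192e+01]
contact_force [-0.231  0.564  0.773]
wrist_torque [-0.03   0.024 -0.044]
finger_gap 1.0
```

View pics/s1.png

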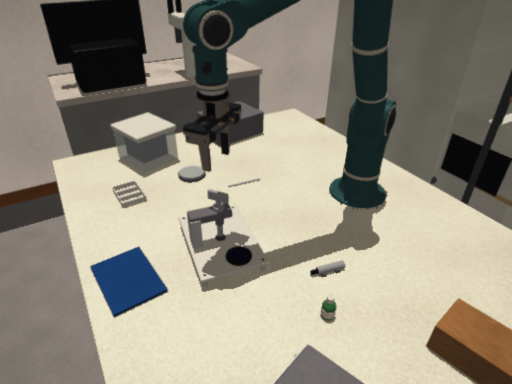

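The gripper sits about 96 mm above the handle, which is at (218,198). The jaws are turned across the bar. Next I descend with the fingers open.

>>> move_arm(
  targets=[
    [0,0,0,1,-1,-30,1],
    [0,0,0,1,-1,-60,1],
    [0,0,0,1,-1,-75,1],
    [0,0,0,1,-1,-90,1],
    [0,0,0,1,-1,-100,1],
    [0,0,0,1,-1,-110,1],
    [0,0,0,1,-1,-120,1],
    [0,0,0,1,-1,-129,1],
    [0,0,0,1,-1,-129,1],
    [0,0,0,1,-1,-129,1],
  ],
)

```text
t: 3.52
tcp_pos: [0.5929, 0.0252, 0.1758]
ee_rot: [180.0, -0.0, 36.0]
contact_force: [0.1, -0.3, 0.5]
finger_gap: 1.0
```

Run:
```python
from h import *
s=manip.state()
for k in('tcp_pos','ee_rot','contact_force','wrist_torque'): print(k,np.round(s[k],4))
for n in('scene','top'):
    im,d=save(n,n+'2')
im=np.load('pics/scene2_im.npy');cv2.imwrite('pics/s2c.png',cv2.resize(im[130:270,150:290,::-1],None,fx=4,fy=4,interpolation=cv2.INTER_CUBIC))
```

```text
tcp_pos [0.5929 0.0252 0.1758]
ee_rot [ 1.799817e+02 -2.330000e-02  3.603120e+01]
contact_force [ 0.1275 -0.3348  0.4601]
wrist_torque [-0.0306  0.0328 -0.0189]
```

View pics/s2c.png

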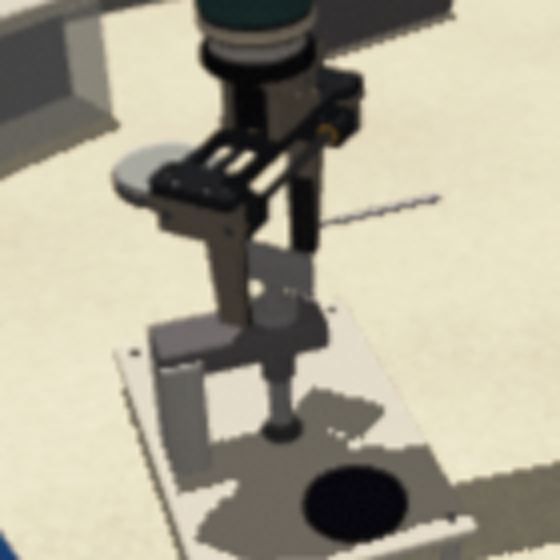

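The fingers straddle the bar with clearance on both sides. I'll re-centre by 1 mm and close.

>>> move_arm(
  targets=[
    [0,0,0,-1,1,0,1],
    [0,0,0,-1,1,0,0],
    [0,0,0,-1,1,0,-0.5],
    [0,0,0,-1,1,0,-1],
    [0,0,0,-1,1,0,-1],
    [0,0,0,-1,1,0,-1],
    [0,0,0,-1,1,0,-1],
    [0,0,0,-1,1,0,-1],
    [0,0,0,-1,1,0,-1],
    [0,0,0,-1,1,0,-1],
  ],
)

```text
t: 4.88
tcp_pos: [0.5918, 0.0263, 0.1756]
ee_rot: [180.0, -0.0, 36.0]
contact_force: [-0.4, 0.5, -0.7]
finger_gap: 0.139
```

```bash
cat > st.py <<'E'
from h import *
s=manip.state()
for k in('t','tcp_pos','ee_rot','contact_force','wrist_torque','finger_gap','joint_pos','joint_torque'): print(k,np.round(s[k],4))
E
python3 st.py
```

```text
t 4.875
tcp_pos [0.5918 0.0263 0.1756]
ee_rot [ 1.799954e+02 -1.460000e-02  3.603560e+01]
contact_force [-0.368   0.549  -0.7054]
wrist_torque [ 0.0233 -0.0146 -0.008 ]
finger_gap 0.1392
joint_pos [-26.3437  24.8217  26.6724 103.711  -13.3777  54.5663  42.0496]
joint_torque [ 1.12900e-01 -4.48086e+01  5.32520e+00 -2.18304e+01  3.92000e-02
  1.93900e-01  3.00000e-04]
```

Gripped at a 12.8 mm opening with almost no side force. The first 0.9 rad is free, since the bottom is at least 1.2 rad away.

>>> move_arm(
  targets=[
    [0,0,-0.03,0,0,0,-1],
    [0,0,-0.08,0,0,0,-1],
    [0,0,-0.14,0,0,0,-1],
    [0,0,-0.2,0,0,0,-1],
    [0,0,-0.26,0,0,0,-1],
    [0,0,-0.32,0,0,0,-1],
    [0,0,-0.38,0,0,0,-1],
    [0,0,-0.44,0,0,0,-1],
    [0,0,-0.5,0,0,0,-1],
    [0,0,-0.56,0,0,0,-1],
    [0,0,-0.62,0,0,0,-1],
    [0,0,-0.68,0,0,0,-1],
    [0,0,-0.74,0,0,0,-1],
    [0,0,-0.8,0,0,0,-1],
    [0,0,-0.85,0,0,0,-1],
    [0,0,-0.88,0,0,0,-1],
    [0,0,-0.9,0,0,0,-1],
    [0,0,-0.9,0,0,0,-1],
  ],
)

```text
t: 7.12
tcp_pos: [0.5921, 0.0264, 0.1757]
ee_rot: [-180.0, -0.1, -15.5]
contact_force: [2.9, 0.5, -1.8]
finger_gap: 0.137
```

```bash
python3 st.py
```

```text
t 7.125
tcp_pos [0.5921 0.0264 0.1757]
ee_rot [-1.799886e+02 -5.800000e-02 -1.553130e+01]
contact_force [ 2.926   0.511  -1.8074]
wrist_torque [ 0.0188 -0.6662  0.0339]
finger_gap 0.1372
joint_pos [-35.1268  26.9718  38.7307 104.2415 -20.077   55.734   -3.4903]
joint_torque [  0.1868 -43.9181   8.1054 -20.4384   0.2076   1.0073  -0.1063]
```

>>> move_arm(
  targets=[
    [0,0,-0.05,0,0,0,-1],
    [0,0,-0.1,0,0,0,-1],
    [0,0,-0.15,0,0,0,-1],
    [0,0,-0.2,0,0,0,-1],
    [0,0,-0.24,0,0,0,-1],
    [0,0,-0.27,0,0,0,-1],
    [0,0,-0.3,0,0,0,-1],
    [0,0,-0.3,0,0,0,-1],
  ],
)

```text
t: 8.12
tcp_pos: [0.5921, 0.0263, 0.1757]
ee_rot: [-180.0, -0.1, -32.7]
contact_force: [4.9, 0.1, -3.4]
finger_gap: 0.135
```

```bash
python3 st.py
```

```text
t 8.125
tcp_pos [0.5921 0.0263 0.1757]
ee_rot [-1.799794e+02 -5.020000e-02 -3.273680e+01]
contact_force [ 4.9278  0.0794 -3.356 ]
wrist_torque [ 0.0471 -1.1723  0.0425]
finger_gap 0.1351
joint_pos [-38.0269  28.0334  42.9199 104.4133 -22.5951  56.3692 -18.4234]
joint_torque [  0.0815 -43.6618   9.0375 -19.3935   0.3486   1.6073  -0.1258]
```

Side force has grown to 4.9 N, so I'll ease it with a 0.5 mm shift. From here I go in 0.08 rad feeling steps (0.32 N m at most each).

>>> move_arm(
  targets=[
    [0,0,-0.03,0.5,0,0,-1],
    [0,0,-0.06,0.5,0,0,-1],
    [0,0,-0.08,0.5,0,0,-1],
    [0,0,-0.08,0.5,0,0,-1],
    [0,0,-0.08,0.5,0,0,-1],
  ],
)

```text
t: 8.75
tcp_pos: [0.5922, 0.0262, 0.1756]
ee_rot: [180.0, -0.0, -37.3]
contact_force: [2.8, 0.5, -1.4]
finger_gap: 0.139
```

```bash
cat > s2.py <<'E'
from h import *
s=manip.state()
print(s['t'],'yaw',round(s['ee_rot'][2],2),'F',np.round(s['contact_force'],1),'M',np.round(s['wrist_torque'],3),'gap',round(s['finger_gap'],4),'tau7',round(s['joint_torque'][6],3),'q7',round(s['joint_pos'][6],1))
E
python3 s2.py
```

```text
8.75 yaw -37.3 F [ 2.8  0.5 -1.4] M [ 0.076 -0.902  0.053] gap 0.1394 tau7 -0.047 q7 -22.3
```

>>> move_arm(
  targets=[
    [0,0,-0.03,0.3,0,0,-1],
    [0,0,-0.06,0.3,0,0,-1],
    [0,0,-0.08,0.3,0,0,-1],
    [0,0,-0.08,0.3,0,0,-1],
    [0,0,-0.08,0.3,0,0,-1],
  ],
)

```text
t: 9.38
tcp_pos: [0.5924, 0.0263, 0.1756]
ee_rot: [180.0, 0.0, -41.9]
contact_force: [1.8, 0.6, 0.4]
finger_gap: 0.14
```

```bash
python3 s2.py
```

```text
9.375 yaw -41.88 F [1.8 0.6 0.4] M [-0.008 -0.512  0.065] gap 0.1396 tau7 -0.046 q7 -26.3
```

>>> move_arm(
  targets=[
    [0,0,-0.03,0,0,0,-1],
    [0,0,-0.06,0,0,0,-1],
    [0,0,-0.08,0,0,0,-1],
    [0,0,-0.08,0,0,0,-1],
    [0,0,-0.08,0,0,0,-1],
  ],
)

```text
t: 10.0
tcp_pos: [0.5924, 0.0262, 0.1756]
ee_rot: [180.0, 0.0, -46.5]
contact_force: [2.4, -0.5, 0.6]
finger_gap: 0.14
```

```bash
python3 s2.py
```

```text
10.0 yaw -46.47 F [ 2.4 -0.5  0.6] M [-0.034 -0.394  0.092] gap 0.1402 tau7 -0.046 q7 -30.2
```

>>> move_arm(
  targets=[
    [0,0,-0.03,0,0,0,-1],
    [0,0,-0.06,0,0,0,-1],
    [0,0,-0.08,0,0,0,-1],
    [0,0,-0.08,0,0,0,-1],
    [0,0,-0.08,0,0,0,-1],
  ],
)

```text
t: 10.62
tcp_pos: [0.5925, 0.0262, 0.1756]
ee_rot: [180.0, -0.0, -51.1]
contact_force: [1.8, -0.3, 0.5]
finger_gap: 0.138
```

```bash
python3 s2.py
```

```text
10.625 yaw -51.05 F [ 1.8 -0.3  0.5] M [-0.106 -0.399  0.055] gap 0.1379 tau7 -0.046 q7 -34.1
```

>>> move_arm(
  targets=[
    [0,0,-0.03,0,0,0,-1],
    [0,0,-0.06,0,0,0,-1],
    [0,0,-0.08,0,0,0,-1],
    [0,0,-0.08,0,0,0,-1],
    [0,0,-0.08,0,0,0,-1],
  ],
)

```text
t: 11.25
tcp_pos: [0.5925, 0.0262, 0.1756]
ee_rot: [180.0, -0.0, -55.6]
contact_force: [1.6, -1.6, 0.2]
finger_gap: 0.14
```

```bash
python3 s2.py
```

```text
11.25 yaw -55.63 F [ 1.6 -1.6  0.2] M [-0.107 -0.383  0.014] gap 0.1403 tau7 -0.046 q7 -38.0
```

>>> move_arm(
  targets=[
    [0,0,-0.03,0,0,0,-1],
    [0,0,-0.06,0,0,0,-1],
    [0,0,-0.08,0,0,0,-1],
    [0,0,-0.08,0,0,0,-1],
    [0,0,-0.08,0,0,0,-1],
  ],
)

```text
t: 11.88
tcp_pos: [0.5925, 0.0262, 0.1756]
ee_rot: [180.0, -0.0, -60.2]
contact_force: [2.7, -0.7, -0.5]
finger_gap: 0.139
```

```bash
python3 s2.py
```

```text
11.875 yaw -60.22 F [ 2.7 -0.7 -0.5] M [-0.272 -0.402  0.031] gap 0.1391 tau7 -0.046 q7 -41.9
```

>>> move_arm(
  targets=[
    [0,0,-0.03,0,0,0,-1],
    [0,0,-0.06,0,0,0,-1],
    [0,0,-0.08,0,0,0,-1],
    [0,0,-0.08,0,0,0,-1],
    [0,0,-0.08,0,0,0,-1],
  ],
)

```text
t: 12.5
tcp_pos: [0.5925, 0.0262, 0.1756]
ee_rot: [180.0, -0.0, -64.8]
contact_force: [2.2, -1.5, -0.1]
finger_gap: 0.134
```

```bash
python3 s2.py
```

```text
12.5 yaw -64.81 F [ 2.2 -1.5 -0.1] M [-0.366 -0.431  0.024] gap 0.1343 tau7 -0.046 q7 -45.8
```

>>> move_arm(
  targets=[
    [0,0,-0.03,0,0,0,-1],
    [0,0,-0.06,0,0,0,-1],
    [0,0,-0.08,0,0,0,-1],
    [0,0,-0.08,0,0,0,-1],
    [0,0,-0.08,0,0,0,-1],
  ],
)

```text
t: 13.12
tcp_pos: [0.5925, 0.0262, 0.1756]
ee_rot: [180.0, -0.0, -69.4]
contact_force: [2.9, -2.3, -0.4]
finger_gap: 0.141
```

```bash
python3 s2.py
```

```text
13.125 yaw -69.39 F [ 2.9 -2.3 -0.4] M [-0.53  -0.528  0.085] gap 0.1405 tau7 -0.047 q7 -49.7
```

>>> move_arm(
  targets=[
    [0,0,-0.03,0,0,0,-1],
    [0,0,-0.06,0,0,0,-1],
    [0,0,-0.08,0,0,0,-1],
    [0,0,-0.08,0,0,0,-1],
    [0,0,-0.08,0,0,0,-1],
  ],
)

```text
t: 13.75
tcp_pos: [0.5925, 0.0262, 0.1756]
ee_rot: [-180.0, -0.0, -74.0]
contact_force: [2.6, -1.5, -0.3]
finger_gap: 0.141
```

```bash
python3 s2.py
```

```text
13.75 yaw -73.97 F [ 2.6 -1.5 -0.3] M [-0.549 -0.478  0.054] gap 0.1411 tau7 -0.047 q7 -53.6
```

>>> move_arm(
  targets=[
    [0,0,-0.03,0,0,0,-1],
    [0,0,-0.06,0,0,0,-1],
    [0,0,-0.08,0,0,0,-1],
    [0,0,-0.08,0,0,0,-1],
    [0,0,-0.08,0,0,0,-1],
  ],
)

```text
t: 14.38
tcp_pos: [0.5925, 0.0262, 0.1756]
ee_rot: [180.0, -0.0, -78.6]
contact_force: [2.9, -2.6, -0.4]
finger_gap: 0.145
```

```bash
python3 s2.py
```

```text
14.375 yaw -78.55 F [ 2.9 -2.6 -0.4] M [-0.711 -0.458  0.07 ] gap 0.145 tau7 -0.047 q7 -57.5
```

>>> move_arm(
  targets=[
    [0,0,-0.03,0,0,0,-1],
    [0,0,-0.06,0,0,0,-1],
    [0,0,-0.08,0,0,0,-1],
    [0,0,-0.08,0,0,0,-1],
    [0,0,-0.08,0,0,0,-1],
  ],
)

```text
t: 15.0
tcp_pos: [0.5925, 0.0261, 0.1756]
ee_rot: [-180.0, -0.0, -83.1]
contact_force: [1.4, -2.7, 0.4]
finger_gap: 0.142
```

```bash
python3 s2.py
```

```text
15.0 yaw -83.14 F [ 1.4 -2.7  0.4] M [-0.789 -0.534  0.004] gap 0.1416 tau7 -0.047 q7 -61.3
```

>>> move_arm(
  targets=[
    [0,0,-0.03,0,0,0,-1],
    [0,0,-0.06,0,0,0,-1],
    [0,0,-0.08,0,0,0,-1],
    [0,0,-0.08,0,0,0,-1],
    [0,0,-0.08,0,0,0,-1],
  ],
)

```text
t: 15.62
tcp_pos: [0.5925, 0.0261, 0.1756]
ee_rot: [180.0, -0.0, -87.7]
contact_force: [3.0, -3.6, 0.9]
finger_gap: 0.142
```

```bash
python3 s2.py
```

```text
15.625 yaw -87.72 F [ 3.  -3.6  0.9] M [-1.001 -0.558  0.114] gap 0.1421 tau7 -0.113 q7 -65.2
```

The torque has started to climb (tau7 −0.047 → −0.113), so this is the bottom. One small step of 0.07 rad should bring it to about 0.4 N m.

>>> move_arm(
  targets=[
    [0,0,-0.02,0,0,0,-1],
    [0,0,-0.04,0,0,0,-1],
    [0,0,-0.06,0,0,0,-1],
    [0,0,-0.07,0,0,0,-1],
    [0,0,-0.07,0,0,0,-1],
    [0,0,-0.07,0,0,0,-1],
  ],
)

```text
t: 16.38
tcp_pos: [0.5925, 0.0261, 0.1756]
ee_rot: [-180.0, -0.0, -91.7]
contact_force: [3.2, -4.1, -0.6]
finger_gap: 0.148
```

```bash
python3 s2.py
```

```text
16.375 yaw -91.71 F [ 3.2 -4.1 -0.6] M [-1.028 -0.551  0.244] gap 0.1483 tau7 -0.266 q7 -68.5
```

>>> move_arm(
  targets=[
    [0,0,-0.02,0,0,0,-1],
    [0,0,-0.04,0,0,0,-1],
    [0,0,-0.05,0,0,0,-1],
    [0,0,-0.05,0,0,0,-1],
    [0,0,-0.05,0,0,0,-1],
  ],
)

```text
t: 17.0
tcp_pos: [0.5925, 0.0261, 0.1756]
ee_rot: [-180.0, -0.0, -94.5]
contact_force: [2.5, -3.6, -0.4]
finger_gap: 0.145
```

```bash
python3 s2.py;python3 - <<'E'
from h import *
for n in('scene','top'): save(n,n+'snug')
im=np.load('pics/scenesnug_im.npy');cv2.imwrite('pics/s3c.png',cv2.resize(im[130:270,150:290,::-1],None,fx=4,fy=4,interpolation=cv2.INTER_CUBIC))
E
python3 s2.py
```

```text
17.0 yaw -94.55 F [ 2.5 -3.6 -0.4] M [-1.143 -0.552  0.391] gap 0.145 tau7 -0.385 q7 -70.9
17.1 yaw -94.55 F [ 2.3 -4.6  0.1] M [-1.156 -0.574  0.385] gap 0.1408 tau7 -0.383 q7 -70.9
```

View pics/s3c.png

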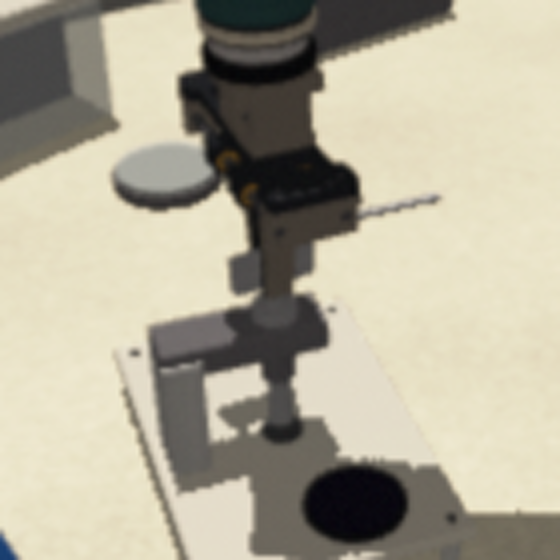

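The torque holds at 0.385 N m on two readings (tau7 and the wrist moment), which is snug. The picture shows the bar still in the jaws at crop px (270,270) and the wafer where it was. The torque rises 2.3 N m per rad of tool turn rather than 4, so the grip winds up about 4°. I'll back off 90° plus most of that windup.

>>> move_arm(
  targets=[
    [0,0,0.04,0,0,0,-1],
    [0,0,0.12,0,0,0,-1],
    [0,0,0.21,0,0,0,-1],
    [0,0,0.3,0,0,0,-1],
    [0,0,0.39,0,0,0,-1],
    [0,0,0.48,0,0,0,-1],
    [0,0,0.57,0,0,0,-1],
    [0,0,0.66,0,0,0,-1],
    [0,0,0.75,0,0,0,-1],
    [0,0,0.84,0,0,0,-1],
    [0,0,0.93,0,0,0,-1],
    [0,0,1.02,0,0,0,-1],
    [0,0,1.11,0,0,0,-1],
    [0,0,1.2,0,0,0,-1],
    [0,0,1.29,0,0,0,-1],
    [0,0,1.38,0,0,0,-1],
    [0,0,1.46,0,0,0,-1],
    [0,0,1.53,0,0,0,-1],
    [0,0,1.58,0,0,0,-1],
    [0,0,1.58,0,0,0,-1],
  ],
)

```text
t: 19.6
tcp_pos: [0.5921, 0.0266, 0.1756]
ee_rot: [-180.0, 0.1, -4.1]
contact_force: [1.8, -1.4, 0.6]
finger_gap: 0.139
```

```bash
python3 s2.py;python3 - <<'E'
from h import *
def bar(n,tag):
    d=np.load(f'pics/{tag}.npy');P=pts(n,d)
    r=np.hypot(P[...,0]-.5925,P[...,1]-.0265)
    m=(d>0)&(r<.034)&(r>.013)&(P[...,2]>.18)&(P[...,2]<.212)
    q=P[m][:,:2]-[.5925,.0265]
    a=np.degrees(np.arctan2(q[:,1],q[:,0]))%180
    print(tag,len(q),np.histogram(a,bins=18,range=(0,180))[0])
for n in('scene','top'):
    save(n,n+'bo'); bar(n,n+'0');bar(n,n+'snug');bar(n,n+'bo')
E
```

```text
19.6 yaw -4.11 F [ 1.8 -1.4  0.6] M [-0.58  -0.46   0.009] gap 0.1391 tau7 0.184 q7 6.5
scene0 134 [ 0  0  0  0  0  0  0  0  0  5 24 28 15 30 25  6  1  0]
scenesnug 187 [21 39  8  4  5  9 14  9 11  9  6  3  2  0  1  3 23 20]
scenebo 149 [ 2  7 17 13  5  6 10 24 22  3  0  0  3 13  8 10  3  3]
top0 104 [ 0  0  0  0  0  0  0  0  0  2 14 22 20 27 14  5  0  0]
topsnug 66 [19 10  1  0  2  4  1  0  0  0  0  5  3  3  0  0  5 13]
topbo 26 [3 2 0 0 0 0 0 9 4 0 0 0 0 0 0 3 2 3]
```

>>> move_arm(
  targets=[
    [0,0,0.02,0,0,0,-1],
    [0,0,0.04,0,0,0,-1],
    [0,0,0.04,0,0,0,-1],
    [0,0,0.04,0,0,0,-1],
  ],
)

```text
t: 20.2
tcp_pos: [0.5922, 0.0265, 0.1755]
ee_rot: [-180.0, 0.0, -1.8]
contact_force: [-0.6, -0.9, 1.8]
finger_gap: 0.139
```

```bash
python3 s2.py
```

```text
20.2 yaw -1.78 F [-0.6 -0.9  1.8] M [-0.291  0.164 -0.032] gap 0.1391 tau7 0.045 q7 8.5
```

The torque is now just reversed friction. I'll open, rise and look.

>>> move_arm(
  targets=[
    [0,0,0,0,0,0,-0.6],
    [0,0,0,0,0,0,-0.3],
    [0,0,0,0,0,0,0.2],
    [0,0,0,0,0,0,1],
    [0,0,0,0,0,0,1],
    [0,0,0,0,0,0,1],
    [0,0,0,0,0,0,1],
    [0,0,0,0,0,10,1],
    [0,0,0,0,0,30,1],
    [0,0,0,0,0,60,1],
    [0,0,0,0,0,100,1],
    [0,0,0,0,0,140,1],
    [0,0,0,-50,0,150,1],
    [0,0,0,-100,0,150,1],
    [0,0,0,-150,0,150,1],
    [0,0,0,-150,0,150,1],
    [0,0,0,-150,0,150,1],
  ],
)

```text
t: 22.32
tcp_pos: [0.4435, 0.0263, 0.327]
ee_rot: [-179.9, -0.2, -1.8]
contact_force: [0.0, 0.4, -0.6]
finger_gap: 0.998
```

```bash
python3 s2.py;python3 - <<'E'
from h import *
for n,(u0,u1,v0,v1) in dict(top=(190,300,105,200),scene=(170,280,170,290)).items():
    im,d=save(n,n+'end')
    for tag in('0','end'):
        d=np.load(f'pics/{n}{tag}.npy');P=pts(n,d)
        m=(d>0)&(np.hypot(P[...,0]-.5925,P[...,1]-.0265)<.045)
        for a in(.2,.18):
            q=P[m&(P[...,2]>a)&(P[...,2]<.216)]
            if len(q)<9: print(n,tag,len(q));continue
            r=cv2.minAreaRect((q[:,:2]*1000).astype(np.float32)); ev=np.linalg.eigh(np.cov(q[:,:2].T))[1][:,-1]
            print(n,tag,len(q),np.round(r[0],1),np.round(r[1],1),round(r[2],1),'pca',np.degrees(np.arctan2(ev[1],ev[0])).round(1))
E
```

```text
22.325 yaw -1.79 F [ 0.   0.4 -0.6] M [-0.038  0.106  0.034] gap 0.9982 tau7 -0.008 q7 -10.3
top 0 117 [591.5  25.8] [12.9 63.6] 35.7 pca 126.7
top 0 168 [591.2  25.6] [14.  63.7] 38.1 pca 125.8
top end 0
top end 0
scene 0 88 [592.9  27.1] [16.2 63.2] 35.9 pca 125.4
scene 0 208 [592.9  27. ] [16.2 63.4] 35.9 pca 126.6
scene end 70 [594.5  27.3] [64.5 11.6] 84.8 pca 85.5
scene end 134 [594.4  28.1] [66.2 12.4] 85.8 pca 87.8
```

View pics/topend.png

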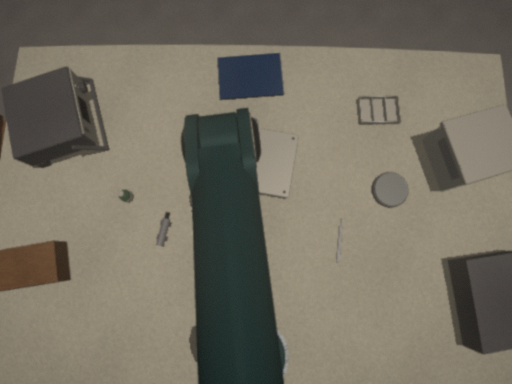

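View pics/sceneend.png

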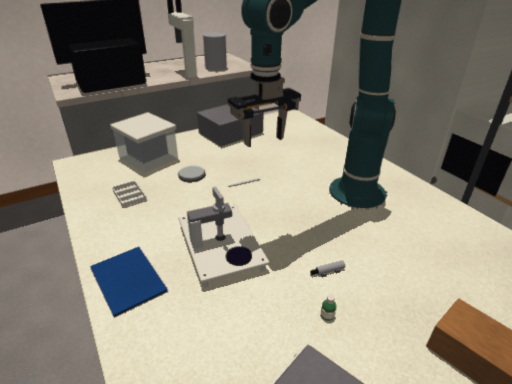

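The scene view shows the handle free at (217,198), pointing about 86–88°, with the wafer at (238,256) as before. The arm blocks the top view, so I'll swing aside to check the angle more precisely.

>>> move_arm(
  targets=[
    [0,0,0,0,50,0,1],
    [0,0,0,0,100,0,1],
    [0,0,0,0,150,0,1],
    [0,0,0,0,200,0,1],
    [0,0,0,0,250,0,1],
    [0,0,0,-30,300,0,1],
    [0,0,0,-60,350,0,1],
    [0,0,0,-60,350,0,1],
    [0,0,0,-60,350,0,1],
    [0,0,0,-60,350,0,1],
  ],
)

```text
t: 23.68
tcp_pos: [0.3839, 0.3751, 0.3254]
ee_rot: [180.0, -0.0, -2.0]
contact_force: [0.4, 0.2, 0.4]
finger_gap: 0.999
```

```bash
python3 s2.py;python3 - <<'E'
from h import *
save('top','topend2')
for tag in('top0','topend2'):
    d=np.load(f'pics/{tag}.npy');P=pts('top',d)
    m=(d>0)&(np.hypot(P[...,0]-.5925,P[...,1]-.0265)<.045)
    for a in(.2,.18):
        q=P[m&(P[...,2]>a)&(P[...,2]<.216)]
        r=cv2.minAreaRect((q[:,:2]*1000).astype(np.float32)); ev=np.linalg.eigh(np.cov(q[:,:2].T))[1][:,-1]
        print(tag,len(q),np.round(r[0],1),np.round(r[1],1),round(r[2],1),'pca',np.degrees(np.arctan2(ev[1],ev[0])).round(1))
    im=np.load(f'pics/{tag}_im.npy'); k=(im.max(2)<75)&(P[...,2]>.04)&(P[...,2]<.055)
    mm=np.zeros(d.shape,bool);mm[145:178,195:228]=1
    print('wafer',P[k&mm].mean(0).round(4),(k&mm).sum())
E
```

```text
23.675 yaw -1.95 F [0.4 0.2 0.4] M [-0.068  0.038 -0.025] gap 0.9985 tau7 0.005 q7 -46.0
top0 117 [591.5  25.8] [12.9 63.6] 35.7 pca 126.7
top0 168 [591.2  25.6] [14.  63.7] 38.1 pca 125.8
wafer [0.5796 0.1271 0.0468] 435
topend2 120 [591.1  25.5] [62.2 12.7] 84.7 pca 85.3
topend2 167 [591.1  25.5] [62.1 12.8] 84.9 pca 85.4
wafer [0.5798 0.1271 0.0468] 431
```

View pics/topend2.png

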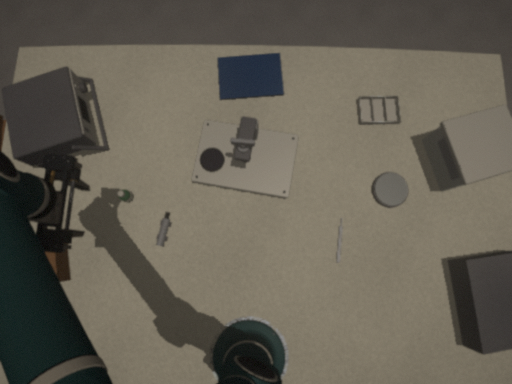

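The handle reads about 85°, where the tool axis suggested 88°, so there is some lag in the grip. I'll measure the bar in the snug picture, using the parts beyond the fingers, to get the real back-off.

Run:
```python
from h import *
c0=np.array([.5918,.0262])
def fit(n,tag,exp):
    P=pts(n,np.load(f'pics/{tag}.npy'));e=np.radians(exp);ax=np.array([np.cos(e),np.sin(e)]);ay=np.array([-ax[1],ax[0]])
    for zlo in(.2,.182):
        q=P[(P[...,2]>zlo)&(P[...,2]<.213)&(np.abs(P[...,:2]-c0).max(-1)<.05)][:,:2]-c0
        s=q@ax;w=q@ay; k=(np.abs(s)>.0125)&(np.abs(s)<.036)&(np.abs(w)<.014)
        s,w=s[k],w[k]
        if len(s)<6: print(tag,len(s));continue
        # balanced line: mean of each end
        a,b=s>0,s<0
        sl=np.polyfit(s,w,1)[0]
        r=cv2.minAreaRect((np.c_[s,w]*1000).astype(np.float32))
        print(tag,zlo,a.sum(),b.sum(),'angle',round(exp+np.degrees(np.arctan(sl)),1),'rect',np.round(r[1],1),round(r[2],1),'wrange',np.round([w[a].mean()*1e3 if a.any() else 9,w[b].mean()*1e3 if b.any() else 9],1))
for e in(126,):
    fit('top','top0',e);fit('scene','scene0',e)
for e in(-3,2,):
    fit('top','topsnug',e);fit('scene','scenesnug',e)
for e in (85,): 
    fit('scene','sceneend',e);fit('top','topend2',e)
for n in('scene','top'):
    im=np.load(f'pics/{n}snug_im.npy');v,u=(160,180) if n=='scene' else (110,205)
    cv2.imwrite(f'pics/{n}snugc.png',cv2.resize(im[v:v+75,u:u+75,::-1],None,fx=7,fy=7,interpolation=cv2.INTER_CUBIC))
```

```text
top0 0.2 38 33 angle 126.8 rect [63.6 12.2] 0.4 wrange [1.6 0.9]
top0 0.182 52 49 angle 125.7 rect [12.6 63.7] 89.8 wrange [2.5 2.7]
scene0 0.2 29 25 angle 125.8 rect [63.2 14. ] 0.4 wrange [-4.3 -4.2]
scene0 0.182 67 55 angle 126.5 rect [63.4 14. ] 0.4 wrange [-5.3 -5.5]
topsnug 0.2 0 39 angle 1.8 rect [18.2 10.6] 4.3 wrange [ 9.  -1.9]
topsnug 0.182 0 47 angle 2.0 rect [18.3 10.7] 3.9 wrange [ 9.  -2.1]
scenesnug 0.2 34 6 angle -1.9 rect [61.3 12.9] 3.8 wrange [4.4 4.1]
scenesnug 0.182 76 34 angle -1.1 rect [14.  64.4] 88.9 wrange [5.6 4.2]
topsnug 0.2 0 39 angle 3.8 rect [10.6 18.2] 89.3 wrange [9.  0.1]
topsnug 0.182 0 47 angle 3.6 rect [10.7 18.3] 88.9 wrange [9.  0.1]
scenesnug 0.2 36 6 angle -2.2 rect [15.3 60.5] 78.1 wrange [3.3 6. ]
scenesnug 0.182 82 33 angle -0.8 rect [18.  64.1] 79.2 wrange [4.2 6. ]
sceneend 0.2 27 15 angle 85.5 rect [11.6 64.5] 89.3 wrange [-2.9 -3.3]
sceneend 0.182 64 25 angle 87.6 rect [66.2 12.2] 0.8 wrange [-3.1 -4.9]
topend2 0.2 35 39 angle 85.4 rect [12.3 62.2] 89.5 wrange [1.5 1. ]
topend2 0.182 48 54 angle 85.4 rect [12.5 62.2] 89.5 wrange [2.7 2.3]
```

View pics/topsnugc.png

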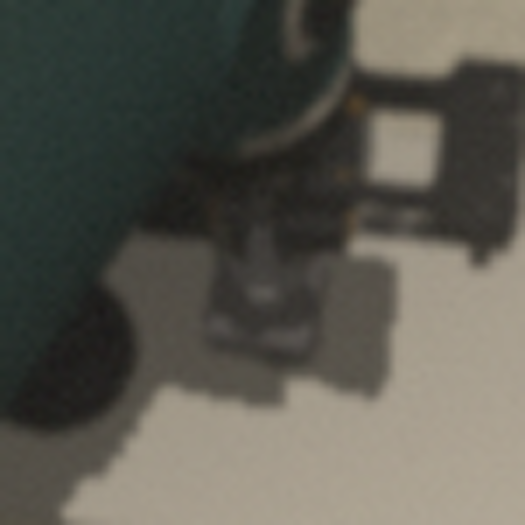

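View pics/scenesnugc.png

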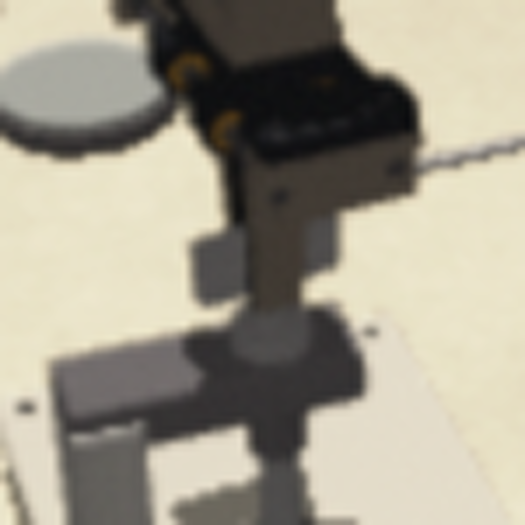

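By geometry and compliance the snug bar angle is about 0 to 2° (the two views give −1° and +2°). That puts the back-off at 84–86°, a few degrees short. There's plenty of time, so I'll re-grip flush and add about 5°.

>>> move_arm(
  targets=[
    [0,0,0,30,-50,0,1],
    [0,0,0,60,-100,0,1],
    [0,0,-0.046,90,-150,0,1],
    [0,0,-0.046,120,-200,0,1],
    [0,0,-0.046,150,-250,0,1],
    [0,0,-0.046,180,-300,0,1],
    [0,0,-0.046,208,-349,0,1],
    [0,0,-0.046,208,-349,0,1],
    [0,0,-0.046,208,-349,0,1],
    [0,0,-0.046,208,-349,-20,1],
    [0,0,-0.046,208,-349,-40,1],
  ],
)

```text
t: 25.1
tcp_pos: [0.5901, 0.0293, 0.2854]
ee_rot: [-179.9, -0.0, -4.3]
contact_force: [0.0, 0.4, -0.4]
finger_gap: 1.001
```

```bash
python3 st.py
```

```text
t 25.1
tcp_pos [0.5901 0.0293 0.2854]
ee_rot [-1.799188e+02 -2.310000e-02 -4.255800e+00]
contact_force [ 0.0494  0.4378 -0.4075]
wrist_torque [-0.0987  0.0362  0.0313]
finger_gap 1.0011
joint_pos [-34.3061  19.0135  36.1483  97.7963 -12.1287  67.0924   0.8451]
joint_torque [ 1.92000e-02 -4.07887e+01  5.69340e+00 -2.57740e+01  6.03000e-02
  3.53100e-01 -8.74000e-02]
```

>>> move_arm(
  targets=[
    [0,0,0,0,0,0,1],
    [0,0,0,0,0,0,1],
    [0,0,0,0,0,0,1],
    [0,0,0,0,0,-20,1],
    [0,0,0,0,0,-40,1],
  ],
)

```text
t: 25.72
tcp_pos: [0.591, 0.0275, 0.2461]
ee_rot: [-180.0, -0.1, -4.4]
contact_force: [-0.3, 0.6, -1.0]
finger_gap: 0.998
```

```bash
python3 st.py|head -3
```

```text
t 25.725
tcp_pos [0.591  0.0275 0.2461]
ee_rot [-1.799564e+02 -1.081000e-01 -4.398400e+00]
```

>>> move_arm(
  targets=[
    [0,0,0,0,0,-15,1],
    [0,0,0,0,0,-30,1],
    [0,0,0,0,0,-45,1],
    [0,0,0,0,0,-60,1],
    [0,0,0,0,0,-70,1],
    [0,0,0,0,0,-70,1],
    [0,0,0,0,0,-70,1],
    [0,0,0,0,0,-70,1],
    [0,0,0,0,0,-70,1],
  ],
)

```text
t: 26.85
tcp_pos: [0.5907, 0.0273, 0.176]
ee_rot: [-180.0, -0.0, -4.4]
contact_force: [-0.3, 0.2, -0.1]
finger_gap: 1.002
```

```bash
python3 st.py|head -5
```

```text
t 26.85
tcp_pos [0.5907 0.0273 0.176 ]
ee_rot [-1.799853e+02 -4.630000e-02 -4.414800e+00]
contact_force [-0.3467  0.1717 -0.083 ]
wrist_torque [-0.0434  0.054   0.0214]
```

Shift by +1.5 mm in x and −1 mm in y to centre on the axis, then close.

>>> move_arm(
  targets=[
    [0,0,0,1.5,-1,0,1],
    [0,0,0,1.5,-1,0,0],
    [0,0,0,1.5,-1,0,-0.5],
    [0,0,0,1.5,-1,0,-1],
    [0,0,0,1.5,-1,0,-1],
    [0,0,0,1.5,-1,0,-1],
    [0,0,0,1.5,-1,0,-1],
    [0,0,0,1.5,-1,0,-1],
    [0,0,0,1.5,-1,0,-1],
  ],
)

```text
t: 27.98
tcp_pos: [0.5921, 0.0262, 0.1756]
ee_rot: [180.0, -0.0, -4.4]
contact_force: [1.3, 0.0, -1.6]
finger_gap: 0.155
```

```bash
python3 s2.py; python3 st.py|head -3
```

```text
27.975 yaw -4.42 F [ 1.3  0.  -1.6] M [-0.083 -0.172 -0.009] gap 0.1551 tau7 -0.001 q7 5.0
t 27.975
tcp_pos [0.5921 0.0262 0.1756]
ee_rot [ 1.799967e+02 -2.320000e-02 -4.415600e+00]
```

>>> move_arm(
  targets=[
    [0,0,0,0,0,0,-1],
    [0,0,0,0,0,0,-1],
    [0,0,0.03,0,0,0,-1],
    [0,0,0.06,0,0,0,-1],
    [0,0,0.09,0,0,0,-1],
    [0,0,0.11,0,0,0,-1],
    [0,0,0.13,0,0,0,-1],
    [0,0,0.13,0,0,0,-1],
    [0,0,0.13,0,0,0,-1],
    [0,0,0.13,0,0,0,-1],
  ],
)

```text
t: 29.22
tcp_pos: [0.592, 0.0262, 0.1756]
ee_rot: [180.0, -0.0, 3.0]
contact_force: [0.7, 0.3, -0.6]
finger_gap: 0.137
```

```bash
python3 s2.py
```

```text
29.225 yaw 3.03 F [ 0.7  0.3 -0.6] M [-0.055 -0.299 -0.066] gap 0.1375 tau7 0.038 q7 11.6
```

Release, rise, and clear both views.

>>> move_arm(
  targets=[
    [0,0,0,0,0,0,-0.6],
    [0,0,0,0,0,0,-0.3],
    [0,0,0,0,0,0,0.2],
    [0,0,0,0,0,0,1],
    [0,0,0,0,0,0,1],
    [0,0,0,0,0,0,1],
    [0,0,0,0,0,0,1],
    [0,0,0,0,0,10,1],
    [0,0,0,0,0,30,1],
    [0,0,0,0,0,60,1],
    [0,0,0,0,0,100,1],
    [0,0,0,0,0,140,1],
    [0,0,0,-40,40,150,1],
    [0,0,0,-75,80,150,1],
    [0,0,0,-110,120,150,1],
    [0,0,0,-150,170,150,1],
    [0,0,0,-170,230,150,1],
    [0,0,0,-190,290,150,1],
    [0,0,0,-208,349,150,1],
    [0,0,0,-208,349,150,1],
  ],
)

```text
t: 31.72
tcp_pos: [0.3811, 0.3798, 0.3256]
ee_rot: [-180.0, 0.0, 3.5]
contact_force: [0.3, -0.4, 0.6]
finger_gap: 0.999
```

>>> move_arm(
  targets=[
    [0,0,0,0,0,0,1],
    [0,0,0,0,0,0,1],
    [0,0,0,0,0,0,1],
    [0,0,0,0,0,0,1],
  ],
)

```text
t: 32.22
tcp_pos: [0.3844, 0.3746, 0.3258]
ee_rot: [-180.0, -0.0, 3.0]
contact_force: [-0.5, 0.8, -0.4]
finger_gap: 1.0
```

```bash
python3 s2.py;python3 - <<'E'
from h import *
for n in('top','scene'):
    save(n,n+'fin')
    for tag in(n+'0',n+'fin'):
        P=pts(n,np.load(f'pics/{tag}.npy'));im=np.load(f'pics/{tag}_im.npy')
        m=(np.hypot(P[...,0]-.5925,P[...,1]-.0265)<.045)
        q=P[m&(P[...,2]>.2)&(P[...,2]<.216)]
        r=cv2.minAreaRect((q[:,:2]*1000).astype(np.float32)); ev=np.linalg.eigh(np.cov(q[:,:2].T))[1][:,-1]
        print(tag,len(q),np.round(r[0],1),np.round(r[1],1),round(r[2],1),'pca',np.degrees(np.arctan2(ev[1],ev[0])).round(1))
        k=(im.max(2)<75)&(P[...,2]>.042)&(P[...,2]<.052)&(np.hypot(P[...,0]-.58,P[...,1]-.127)<.06)
        print(' wafer',P[k].mean(0).round(4),k.sum())
E
```

```text
32.225 yaw 2.96 F [-0.5  0.8 -0.4] M [-0.04  -0.003 -0.007] gap 0.9997 tau7 0.001 q7 -41.4
top0 117 [591.5  25.8] [12.9 63.6] 35.7 pca 126.7
 wafer [0.5799 0.1264 0.0468] 426
topfin 120 [591.4  25.2] [12.3 60.5] 1.8 pca 90.8
 wafer [0.5797 0.1269 0.0467] 424
scene0 88 [592.9  27.1] [16.2 63.2] 35.9 pca 125.4
 wafer [0.5853 0.1322 0.0459] 365
scenefin 73 [594.3  26.3] [12.4 66.3] 0.8 pca 92.0
 wafer [0.5854 0.1321 0.046 ] 367
```

View pics/scenefin.png

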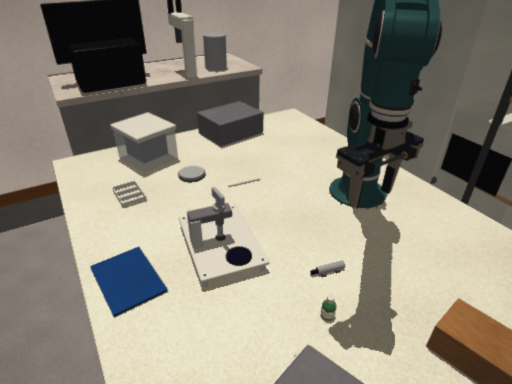

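The handle now reads 91–92° (px (217,198)), about 90° back from snug. The wafer at (238,256) is unmoved and the arm is clear of everything, so I'm handing in.

```bash
python3 -c "
from bench import manip
print(manip.finish_job())"
```

```text
the job is handed in; nothing more can be done
None
```

I turned the depth screw clockwise until it bottomed and was snug, backed it off about a quarter turn, and let go. I handed the job in at about 32 s of the 72 s allowed.

- **Snug:** free turning took about 0.05 N m. The torque began to climb after about 2.15 rad of turn, and I stopped at 0.385 N m. The wrist moment and the last joint's torque agreed on that figure.
- **Back-off:** the first turn back left the bar at about 85° in the top view, a few degrees short because the bar had twisted slightly in the grip. I gripped it again, added about 6°, and released.
- **Final check:** the bar now reads 91–92° in both views. I estimate it at 0–2° when snug, so the back-off is about 90°, give or take 3°. The fingers partly hid the bar at snug: the two views gave −1° and +2°, which is where that uncertainty comes from.
- **Bench:** the wafer is within 0.5 mm of where it started. The other things look unmoved, though I only checked them by eye. The arm is clear of everything and reads no contact force beyond noise.

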